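Set up a brake-disc run-out check

TASK

Set up the brake disc for a run-out check: slide the tall dial-gauge stand along the bench, not lifting or tipping it, until its plunger bears square on the disc's track near the top and is pushed in about half its travel. Also free the spindle: pull the lock knob up, give it a quarter turn and let it drop into its parking notch. Leave the other things where they lie.

Things in the scene. Friction and masses are not known exactly. Their poses are not given: they have to be found in the camera images.
- gauge_stand: Tall, top-heavy dial-gauge stand, loose, 0.84 kg. Aluminium foot 90 (x) x 96 (y) x 18 mm high; 12 mm post at x +5, 250 mm high; dial gauge 58 mm across ahead of it, centre at x +55, 210 mm up. Origin: centre of the foot's underside, z up, +x the way the plunger points. Centre of mass about 130 mm up and 20 mm forward: it tips forward at about 11 degrees.
- foot_back (a point): Middle of the back (-x) face of the gauge stand's foot, 9 mm up, at x -45 mm of the stand. Pushed here at under 0.1 m/s the stand slides flat, and two spread fingertips on this 96 x 18 mm face turn it square to them and carry it, even somewhat aslant. Pushed on the post 40 mm up or more, or knocked along at 0.25 m/s, it topples.
- plunger (a joint): How far the gauge's plunger is pushed in, m: 0 fully out, 0.020 at the inner stop; half travel is 0.010. It springs out with 0.2 N (out) to 0.7 N (in).
- gauge_tip (a point): Ball tip (9 mm across) of the plunger, its foremost point, 210 mm up. With the plunger fully out it lies at x +128 mm, y 0 in the stand's frame, and it moves back by the plunger's value.
- spindle: Grey cast headstock bolted to the bench, with a 200 mm brake disc on a level axis 126 mm up. Origin on the bench; z up; local x along the axis. The disc's front face looks to -x, at x -60 mm; 4 mm thick; braking track 66 to 100 mm radius; its top 226 mm up. Foot plate x -45 to +105, y -70 to +70 mm. The stand's +x must point along the spindle's +x.
- track_top (a point): Point on the disc's front face in the middle of the braking track straight above the axis, 210 mm up (spindle x -60, y 0): where the plunger should bear.
- lock_knob (a point): Centre of the grip band of the black lock knob on the headstock (spindle x +20, y 0; 204 mm up when in; rises with it). Upright axis; band 32 mm across, 6 mm below to 7 above this point; below it a 25 mm neck and a 26 mm square steel sleeve, 168 to 184 mm up. A rib on top lies along spindle x while locked, across it when parked. The disc's edge is 76 mm in front, 226 mm up.
- lock_pull (a joint): How far the lock knob is pulled up, m: 0 locked, 0.012 at the top stop. It can turn only when more than 0.009 out. Its spring pulls it down with 3 N (in) to 6 N (out). Parked in the notch it sits at 0.006; resting on the sleeve between notches it sits at 0.009.
- lock_turn (a joint): Turn of the lock knob, rad, positive counter-clockwise from above: 0 locked; stops at +1.66 and -1.66. The parking notch takes it from about 1.25 to 1.66 either way.
- brake_pad: Bystander: brake pad, 78 x 42 x 13 mm, lying beside the disc. Origin under its middle.
- socket: Bystander: chrome socket, 32 mm across, 42 mm high, standing. Origin under its middle.
- drift: Bystander: brass drift with red grip, 190 mm long along its x, 24 mm high. Origin under its middle.
- ratchet: Bystander: chrome socket wrench, 170 mm long along its x, 38 mm high. Origin under its middle.
- puller: Bystander: green plastic gear puller lying flat, about 170 x 120 mm, 26 mm high. Origin under its cross-beam.
- grease_tin: Bystander: round tin, 84 mm across, 65 mm high. Origin under its middle.
- bolt_tray: Bystander: small steel tray with bolts, 120 x 90 x 28 mm. Origin under its middle.

How it is judged:
By the outcome, as a careful person would: the job done as asked, in the order asked, and still so for the second after the job is handed in, with the robot touching nothing.
It also fails if it takes over 67 s, if anything falls off the work surface, if the arm or the gripper's body presses on something with over 40 N, if the wrist force passes 120 N, or if a joint passes its speed limit or range.

ROBOT

A 7-joint arm with a two-finger parallel gripper is mounted at the origin on the work surface. World frame = base frame: x ahead of the robot, y to its left, z up, the work surface at z = 0. Lengths are in m, angles in rad, forces in N, time in s.
With the tool pointing down it reaches from about 0.4 to 0.875 m from the base axis. Payload 19.3 kg.
Tool frame: the origin (TCP) lies midway between the tips of the shut fingers; the grasp point (between the pads) lies 19 mm behind it; z points along the fingers, y is the line along which they close (so a half turn about z gives the same grasp; the last joint's range is limited). The gripper opens to 85 mm and grips with 20 to 120 N. Pads are 22 mm wide; open, the fingers measure 114 mm over their backs; the gripper's body (76 mm by 85 mm) begins 54 mm behind the grasp point. The pads swing forward as they close: fully open they stand 13 mm farther back than shut.
Start: joints at [1.043, 0.521, -0.036, 1.599, 0.021, 1.021, -0.113], TCP at [0.276, -0.561, 0.231] pointing down, gripper open.
Joint ranges: [-2.91, 2.91], [-0.3, 2.13], [-1.5, 1.42], [0.17, 2.43], [-1.26, 4.41], [0.16, 1.93], [-2.52, 2.52]. Speed limits (rad/s): [1.89, 1.89, 2.39, 2.39, 3.01, 3.01, 3.01].

INTERFACE

Orientations are given as a unit quaternion [w, x, y, z].
In Python, from workcell import ctrl, eyes, probe_bus gives the robot as it stands (ctrl), with the cameras (eyes) and the readings (probe_bus).
- The arm moves only by the shell command python3 nudge.py 'ROWS' [OPENING] [FORCE]. ROWS is a JSON list of rows, 1 to 5 of them, each of 6 numbers: dx, dy, dz in m, then a rotation vector rx, ry, rz in rad; each row shifts and turns the commanded pose from where the row before left it, along the tool's axes as they then stand; what a row does not reach is not made up. A row lasts 1/12 s, in which the tool goes at most 0.0417 m and 0.125 rad, less where a joint would pass 70% of its speed; a pose out of reach is approached as far as the arm can. OPENING is the finger opening in m, set as the command begins (- or left out keeps the last). The fingers move at their own pace and stop on an object; FORCE is the grip in N (left out, the last holds). Time passes only in rows, so rows that do not move let the fingers close. It prints the time, the measured TCP pose, the force, the opening and the grip force at its end. Input that does not fit is refused with a message, and nothing moves.
- probe_bus.state(): the state, without advancing time (a new reading comes with each control period).
- eyes.capture(name): name is "side" or "top"; returns a dict with "image" (420x560x3 uint8, blue, green, red), "fov_y" (degrees; the focal length in pixels is half the picture's height over the tangent of half this angle, whatever the lens; pixels are square), "cx", "cy" (the principal point, pixels), "k1" (the pictures are not rectified: a ray, as slopes to the right and down, at radius r is drawn at 1 + k1 r^2 times it, then the intrinsics apply), "origin" and "rotation" of the camera in the world. Camera axes: x right, y up, looking along -z (the intrinsics and any distortion apply to the point x, -y, -z); pixel columns grow to the right and rows downward; lengths in m; the calibration is good to about 2 mm. A picture is of the moment at which its call begins. There is no depth.
- ctrl.finish_job(): hands the job in; it is judged then, once.
The state is a dict: "clock": time; "joint_positions": joint angles; "qvel": joint speeds; "effort": joint torques, N m; "eef_pos": TCP position; "ee_rot": TCP orientation; "force": force on the tool from outside, world axes, zero at the start; "wrist_torque": the same for the moment, N m; "gripper_width": finger opening in m; "finger_force": force on a finger pad.
Only numpy, scipy, OpenCV 4.12 (cv2) and the standard library are available. Lean on these libraries where they do the work, as an engineer would, in place of code of your own. Each camera call takes 0.05 s, during which the arm holds its last target. There are 200 camera calls.

## Working session

There is one attempt and no reset: what is moved stays moved. The work goes in short steps, Python scripts to look and compute and a shell command to move; the robot and the scene stay as the last step left them, time stands still between calls to the robot, and variables do not carry over. Pictures are saved under pics/ and viewed, at most 13 in all, crops included, and the job is handed in when it is done.

```bash
ls; mkdir -p pics
python3 - <<'E'
from workcell import ctrl, eyes, probe_bus
import cv2,json
for n in("top","side"):
    c=eyes.capture(n); cv2.imwrite(f"pics/{n}0.png",c["image"])
    print(n,{k:v for k,v in c.items() if k!="image"})
s=probe_bus.state();print(s["clock"],s["eef_pos"],s["ee_rot"],s["force"],s["gripper_width"])
E
```

```text
nudge.py
pics
workcell.py
top {'fov_y': 56.87744345828034, 'cx': 280.6508430590016, 'cy': 205.0444136297395, 'k1': -0.06499827445431793, 'origin': array([ 0.31429547, -0.02345352,  1.18535962]), 'rotation': array([-0.67784513, -0.07592823,  0.07782361,  0.72712061])}
side {'fov_y': 45.63886788428128, 'cx': 276.65849535088296, 'cy': 204.75066914451955, 'k1': -0.14848802247120466, 'origin': array([-0.06325467,  0.70760312,  0.96231771]), 'rotation': array([-0.29513091, -0.14465016,  0.38742891,  0.86132045])}
0.1 [ 0.27606382 -0.56039103  0.23081187] [-4.81339779e-04  9.73915705e-01  2.26909557e-01 -1.41553163e-04] [-0.44225937  0.05939741 -0.02268716] 0.08558963511826151
```

View pics/top0.png

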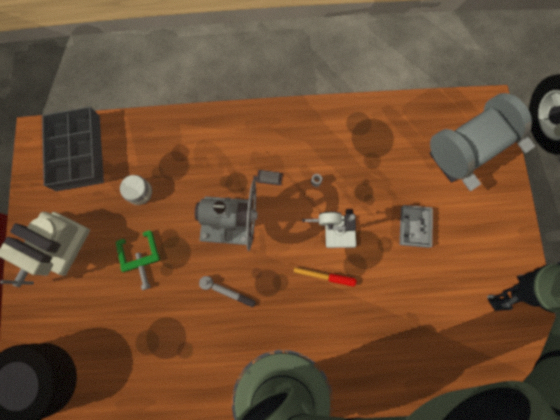

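View pics/side0.png

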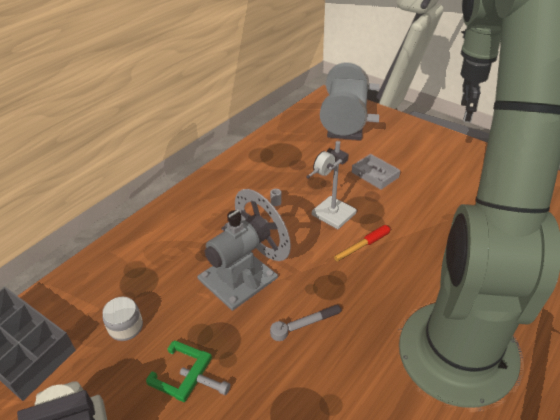

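The top view has the spindle near (228,220), with its disc edge-on at x≈252. The stand is near (340,235) with its plunger pointing left (world +y), and the gripper is at the right (500,300). I'll enlarge both views to measure.

```bash
cat > h.py <<'E'
import numpy as np,cv2
from scipy.spatial.transform import Rotation as R
from workcell import ctrl, eyes, probe_bus
def rot(q): return R.from_quat(np.r_[q[1:],q[0]])
def cam(c):
    f=210/np.tan(np.radians(c["fov_y"])/2)
    return np.array([[f,0,c["cx"]],[0,f,c["cy"]],[0,0,1.]]),np.array([c["k1"],0,0,0,0.]),rot(c["rotation"]).as_matrix(),np.array(c["origin"])
def proj(c,P):
    K,d,M,o=cam(c); p=(np.atleast_2d(P)-o)@M*[1,-1,-1]
    return cv2.projectPoints(p,np.zeros(3),np.zeros(3),K,d)[0][:,0]
def ray(c,uv,z):
    K,d,M,o=cam(c); u=cv2.undistortPoints(np.array(uv,float).reshape(-1,1,2),K,d)[:,0]
    v=np.c_[u[:,0],-u[:,1],-np.ones(len(u))]@M.T
    return o+v*((z-o[2])/v[:,2])[:,None]
def crop(c,x0,y0,w,h,s,name):
    cv2.imwrite("pics/"+name,cv2.resize(c["image"][y0:y0+h,x0:x0+w],None,fx=s,fy=s,interpolation=cv2.INTER_CUBIC))
E
python3 - <<'E'
from h import *
c=eyes.capture("top");crop(c,185,160,190,130,4,"t1.png")
c=eyes.capture("side");crop(c,190,140,200,150,4,"s1.png")
E
```

```text
(no output)
```

View pics/t1.png

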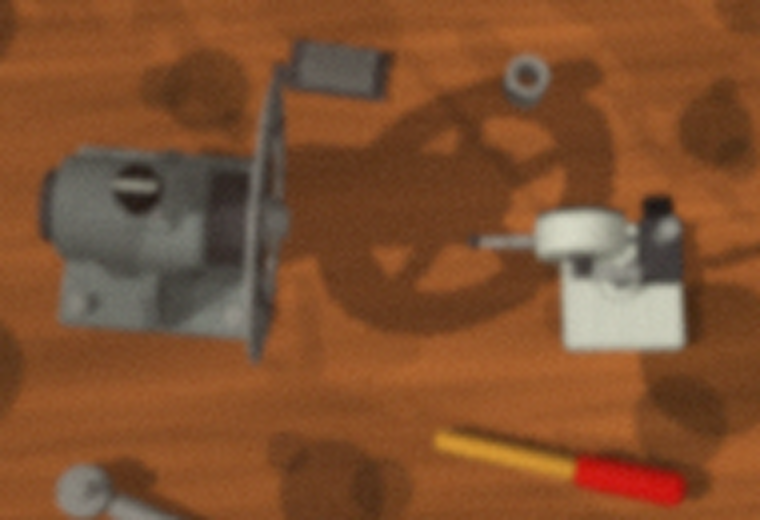

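View pics/s1.png

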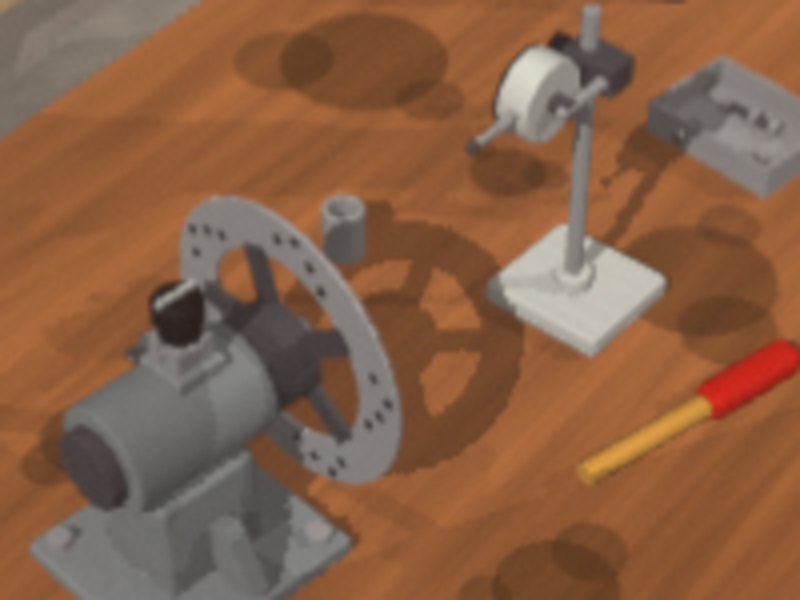

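The top crop shows the foot's lower edge from (566,349) to (684,349), the tip at (472,241), the disc ends at (284,66) and (256,358), and the knob at (137,190). In the side crop the foot corners are at (490,285), (592,343), (664,281) and (565,226), the disc outline spans u 180–402 and v 196–485, and the knob is near (178,312). Next I fit the poses.

```bash
cat > fit.py <<'E'
from h import *
from scipy.optimize import least_squares
ct=eyes.capture("top");cs=eyes.capture("side")
T=lambda a:np.array(a)/4.+[185,160]; S=lambda a:np.array(a)/4.+[190,140]
def tf(p,L): 
    c,s=np.cos(p[2]),np.sin(p[2]);L=np.atleast_2d(L)
    return np.c_[p[0]+c*L[:,0]-s*L[:,1],p[1]+s*L[:,0]+c*L[:,1],L[:,2]]
st=[(ct,T([566,347]),(.045,.048,.018)),(ct,T([685,347]),(-.045,.048,.018)),(ct,T([474,241]),(.1235,0,.21)),
(cs,S([490,284]),(.045,-.048,.018)),(cs,S([592,343]),(.045,.048,.018)),(cs,S([666,281]),(-.045,.048,.018)),(cs,S([565,225]),(-.045,-.048,.018)),
(cs,S([473,148]),(.1235,0,.21)),(cs,S([592,8]),(.005,0,.25))]
f=lambda p:np.concatenate([proj(c,tf(p,L))[0]-u for c,u,L in st])
r=least_squares(f,[.3,-.15,1.57]);print("stand",r.x);print(r.fun.reshape(-1,2).round(1).tolist())
a=np.linspace(0,2*np.pi,180)
ring=lambda x:np.c_[x+0*a,.1*np.cos(a),.126+.1*np.sin(a)]
def g(p):
    k=proj(cs,tf(p,ring(-.056)));t=proj(ct,tf(p,[[-.058,-.1,.126],[-.058,.1,.126],[.02,0,.211]]))
    e=np.r_[k.min(0),k.max(0)]-np.r_[S([180,196]),S([402,486])]
    kn=proj(cs,tf(p,[.02,0,.204]))[0]-S([178,314])
    return np.r_[e,(t-np.array([T([285,66]),T([255,360]),T([137,189])])).ravel(),kn]
q=least_squares(g,[.35,.1,1.57]);print("spindle",q.x);print(q.fun.round(1).tolist())
kn=tf(q.x,[.02,0,.204])[0];print("knob",kn,np.hypot(*kn[:2]),"track",tf(q.x,[-.06,0,.21])[0],"back",tf(r.x,[-.045,0,.009])[0])
d=q.x[2];goal=tf(q.x,[-.06-.118,0,0])[0];print("stand goal",goal,d,"knob ray top",ray(ct,T([137,189]),.211),"side",ray(cs,S([178,314]),.204))
b=np.array([[x,y,0] for x in(-.6,.6) for y in(-.6,.6)])
print("tin",ray(ct,[135,190],.06),"tray",ray(ct,[[401,205],[402,246],[434,207],[433,248]],.02))
print("drift",ray(ct,[[295,270],[355,282]],.012),"socket",ray(ct,[316,179],.042),"pad",ray(ct,T([[298,42],[390,55],[380,98],[295,88]]),.013))
E
python3 fit.py
```

```text
stand [ 0.47794351 -0.21021893  1.50364682]
[[-0.8, 0.4], [-0.8, 0.3], [-0.8, 0.0], [-1.0, -0.7], [0.6, -0.2], [1.1, -1.2], [-0.4, -1.4], [0.2, -0.5], [0.4, 0.3]]
spindle [0.53531575 0.10523207 1.43355265]
[-0.5, -0.6, -0.4, -1.2, -1.6, 3.5, -0.1, 0.3, -0.2, -1.1, 0.3, -2.1]
knob [0.53805201 0.12504401 0.204     ] 0.5523911405667038 track [0.52710695 0.04579626 0.21      ] back [ 0.47492405 -0.25511751  0.009     ]
stand goal [ 0.51096299 -0.07109417  0.        ] 1.4335526486340329 knob ray top [[0.53514084 0.12454951 0.211     ]] side [[0.53404412 0.13067151 0.204     ]]
tin [[0.64098094 0.40214491 0.06      ]] tray [[ 0.54587349 -0.40700009  0.02      ]
 [ 0.4195441  -0.39295498  0.02      ]
 [ 0.53224745 -0.50955149  0.02      ]
 [ 0.40636337 -0.48708532  0.02      ]]
drift [[ 0.37208595 -0.06476038  0.012     ]
 [ 0.32380054 -0.24046515  0.012     ]] socket [[ 0.64110412 -0.14927005  0.042     ]] pad [[ 0.68989257  0.02318877  0.013     ]
 [ 0.67400716 -0.04859504  0.013     ]
 [ 0.63949302 -0.0382981   0.013     ]
 [ 0.65235659  0.0277014   0.013     ]]
```

```bash
cat >> fit.py <<'E'
print("----")
for z in(.0,.015):
    e=ray(ct,T([[63,325],[242,338]]),z);print("plate yaw",np.arctan2(*(e[0]-e[1])[[1,0]]),e.round(4).tolist())
e=ray(ct,T([[566,349],[684,349]]),.01);print("foot yaw",np.arctan2(*(e[0]-e[1])[[1,0]]))
def g(p):
    k=proj(cs,tf(p,ring(-.056)));t=proj(ct,tf(p,ring(-.058)));i,j=t[:,1].argmin(),t[:,1].argmax()
    e=np.r_[k.min(0),k.max(0)]-np.r_[S([180,196]),S([402,486])]
    kn=proj(cs,tf(p,[.02,0,.204]))[0]-S([178,314]);kt=proj(ct,tf(p,[.02,0,.215]))[0]-T([137,189])
    return np.r_[e,t[i]-T([280,64]),t[j]-T([256,361]),kt,kn]
q=least_squares(g,[.35,.1,1.5]);print("spindle",q.x);print(q.fun.round(1).tolist())
print("plate corner model",tf(q.x,[[.105,.07,0],[-.045,.07,0]]))
goal=tf(q.x,[-.178,0,0])[0];print("goal",goal,"knob",tf(q.x,[.02,0,.204])[0],"delta in stand frame",(tf([0,0,-r.x[2]],goal-np.r_[r.x[:2],0])))
# overlay
def ov(c,x0,y0,w,h,s,n):
    im=cv2.resize(c["image"][y0:y0+h,x0:x0+w],None,fx=s,fy=s,interpolation=cv2.INTER_CUBIC)
    for P,col in((tf(q.x,ring(-.06)),(0,0,255)),(tf(q.x,[[.105,.07,.0],[-.045,.07,.0],[-.045,-.07,0],[.105,-.07,.0],[.105,.07,0]]),(255,0,0)),(tf(q.x,[[.02,0,.15],[.02,0,.24]]),(255,255,0)),
      (tf(r.x,[[.045,.048,0],[-.045,.048,0],[-.045,-.048,0],[.045,-.048,0],[.045,.048,0]]),(0,255,0)),(tf(r.x,[[.005,0,.018],[.005,0,.25]]),(0,255,0)),(tf(r.x,[[0,0,.21],[.128,0,.21]]),(0,255,255))):
        cv2.polylines(im,[((proj(c,P)-[x0,y0]+.5)*s).astype(int)],False,col,1)
    return im
cv2.imwrite("pics/ov.png",cv2.resize(np.vstack([ov(ct,185,160,200,130,4),ov(cs,190,140,200,150,4)]),None,fx=.53,fy=.53,interpolation=cv2.INTER_AREA))
E
python3 fit.py|sed -n '/----/,$p'
```

```text
----
plate yaw 1.430160728020877 [[0.4799, 0.2176, 0.0], [0.4604, 0.0803, 0.0]]
plate yaw 1.4301607280208772 [[0.4778, 0.2146, 0.015], [0.4586, 0.079, 0.015]]
foot yaw 1.4984456175196454
spindle [0.53470873 0.10544553 1.43436895]
[-0.4, -0.4, -0.2, -1.1, -1.3, 2.8, -0.0, 0.5, -0.6, -1.2, 0.5, -1.9]
plate corner model [[0.47963963 0.21899022 0.        ]
 [0.45923895 0.07038398 0.        ]]
goal [ 0.51049992 -0.07090053  0.        ] knob [0.53742882 0.1252597  0.204     ] delta in stand frame [[ 0.14118893 -0.0231349   0.        ]]Traceback (most recent call last):
  File "fit.py", line 45, in <module>
    cv2.imwrite("pics/ov.png",cv2.resize(np.vstack([ov(ct,185,160,200,130,4),ov(cs,190,140,200,150,4)]),None,fx=.53,fy=.53,interpolation=cv2.INTER_AREA))
                                                    ~~^^^^^^^^^^^^^^^^^^^^^^
TypeError: ov() missing 1 required positional argument: 'n'
```

```bash
cat >> h.py <<'E'
def pose():
    s=probe_bus.state();return s,np.array(s["eef_pos"]),rot(s["ee_rot"])
def to(p,yaw=None,tilt=0):
    """tool-frame deltas from here to position p / tool-x heading yaw with lean tilt"""
    s,x,r=pose();print("t",round(s["clock"],2),"dpos tool",(r.inv().apply(np.array(p)-x)).round(4),"F",np.round(s["force"],1))
    if yaw is not None:
        g=R.from_euler("z",yaw)*R.from_rotvec([np.pi,0,0])*R.from_euler("y",tilt)
        print("rotvec",(r.inv()*g).as_rotvec().round(4))
E
sed -i 's/h,s,n):/h,s):/' fit.py; python3 fit.py >/dev/null
python3 - <<'E'
from h import *
ct=eyes.capture("top");print("clamp back",ray(ct,np.array([[645,200],[685,280]])/4+[185,160],.21))
to([.469,-.30,.231],1.432)
E
python3 nudge.py '[[0, 0, 0, 0, 0, -0.12], [0, 0, 0, 0, 0, -0.12], [0, 0, 0, 0, 0, -0.12], [0, 0, 0, 0, 0, -0.12], [0, 0, 0, 0, 0, -0.12]]' 0.055
python3 nudge.py '[[0, 0, 0, 0, 0, -0.12], [0, 0, 0, 0, 0, -0.12], [0, 0, 0, 0, 0, -0.12], [0, 0, 0, 0, 0, 0], [0, 0, 0, 0, 0, 0]]'
python3 -c "
from h import *
to([.469,-.30,.10],1.432,.26)"
```

```text
clamp back [[ 0.50506527 -0.20105356  0.21      ]
 [ 0.45153482 -0.22104841  0.21      ]]
t 0.55 dpos tool [ 0.2882 -0.1486  0.0003] F [0.3 0.4 0.3]
rotvec [-0.      0.     -0.9742]
clock: 0.97
eef_pos: [0.2762, -0.5606, 0.2313]
ee_rot: [0.0, 0.862, 0.507, -0.0]
force: [-0.0, -0.4, 0.0]
gripper_width: 0.0547
finger_force: 0.0
clock: 1.38
eef_pos: [0.276, -0.5607, 0.2313]
ee_rot: [-0.0, 0.76, 0.649, 0.0]
force: [-0.2, 1.2, 0.6]
gripper_width: 0.0549
finger_force: 0.0
t 1.38 dpos tool [0.2877 0.1498 0.1313] F [-0.2  1.2  0.6]
rotvec [ 0.0025  0.2598 -0.0182]
```

View pics/ov.png

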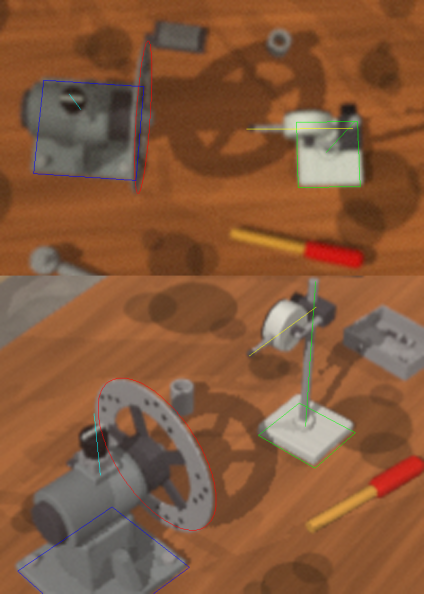

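The overlay agrees with both images: the disc ring, plate, foot and plunger line all sit within about a pixel. Moving behind the stand.

```bash
python3 nudge.py '[[0.032, 0.0167, 0.0146, 0, 0, 0], [0.032, 0.0167, 0.0146, 0, 0, 0], [0.032, 0.0167, 0.0146, 0, 0, 0], [0.032, 0.0167, 0.0146, 0, 0, 0], [0.032, 0.0167, 0.0146, 0, 0, 0]]' >/dev/null
python3 nudge.py '[[0.032, 0.0167, 0.0146, 0, 0, 0], [0.032, 0.0167, 0.0146, 0, 0, 0], [0.032, 0.0167, 0.0146, 0, 0, 0], [0.032, 0.0167, 0.0146, 0, 0, -0.018], [0, 0, 0, 0, 0.09, 0]]' >/dev/null
python3 nudge.py '[[0, 0, 0, 0, 0.09, 0], [0, 0, 0, 0, 0.08, 0], [0, 0, 0, 0, 0, 0], [0, 0, 0, 0, 0, 0]]'
python3 -c "
from h import *
to([.469,-.30,.004],1.432,.26)"
```

```text
clock: 2.55
eef_pos: [0.468, -0.3001, 0.0992]
ee_rot: [-0.086, 0.749, 0.65, 0.097]
force: [0.0, -0.1, 0.3]
gripper_width: 0.055
finger_force: 0.0
t 2.55 dpos tool [-0.0242  0.0011  0.0921] F [ 0.  -0.1  0.3]
rotvec [-0.001   0.0001 -0.0028]
```

```bash
python3 nudge.py '[[-0.006, 0, 0.023, 0, 0, 0], [-0.006, 0, 0.023, 0, 0, 0], [-0.006, 0, 0.023, 0, 0, 0], [-0.0062, 0.001, 0.023, 0, 0, -0.003], [0, 0, 0, 0, 0, 0]]'
python3 nudge.py '[[0.00483, 0, 0.00129, 0, 0, 0], [0.00483, 0, 0.00129, 0, 0, 0], [0.00483, 0, 0.00129, 0, 0, 0], [0.00483, 0, 0.00129, 0, 0, 0], [0.00386, 0, 0.00103, 0, 0, 0]]'
python3 - <<'E'
from h import *
to([.469,-.30,.004],1.432,.26)
c=eyes.capture("top");a=c["image"][165:305,270:430]
c=eyes.capture("side");b=c["image"][120:260,300:460]
cv2.imwrite("pics/a1.png",cv2.resize(np.hstack([a,b]),None,fx=2.5,fy=2.5,interpolation=cv2.INTER_CUBIC))
E
```

```text
clock: 2.97
eef_pos: [0.4683, -0.2969, 0.0016]
ee_rot: [-0.087, 0.746, 0.653, 0.097]
force: [-0.9, 1.1, -0.3]
gripper_width: 0.0551
finger_force: 0.0
clock: 3.38
eef_pos: [0.4734, -0.2745, 0.0058]
ee_rot: [-0.084, 0.746, 0.654, 0.098]
force: [-0.3, -0.2, -0.2]
gripper_width: 0.0548
finger_force: 0.0
t 3.38 dpos tool [-0.0255 -0.001  -0.0049] F [-0.3 -0.2 -0.2]
rotvec [0.     0.0007 0.0071]
```

View pics/a1.png

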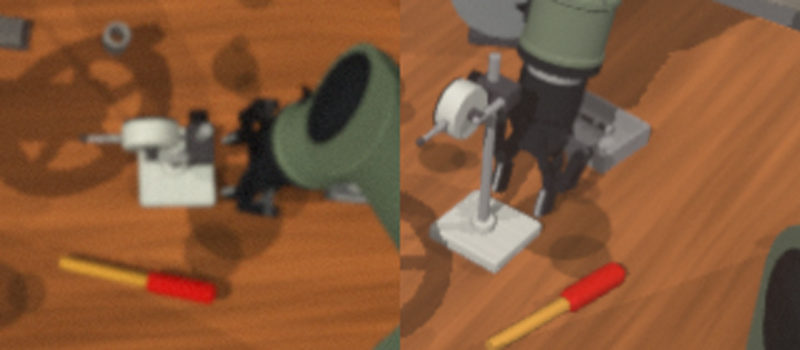

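The fingers stand close behind the foot, spread within its width, and the gripper clears the clamp. Pushing slowly.

```bash
python3 nudge.py '[[0.0025, 0, 0.0026, 0, 0, 0.003], [0.0025, 0, 0.0016, 0, 0, 0.003], [0.0029, 0.0002, 0.0008, 0, 0, 0], [0.0029, 0.0002, 0.0008, 0, 0, 0], [0.0029, 0.0002, 0.0008, 0, 0, 0]]'
python3 nudge.py '[[0.0029, 0.0002, 0.0008, 0, 0, 0], [0.0029, 0.0002, 0.0008, 0, 0, 0], [0.0039, 0.0003, 0.001, 0, 0, 0], [0.0039, 0.0003, 0.001, 0, 0, 0], [0.0039, 0.0003, 0.001, 0, 0, 0]]'
python3 nudge.py '[[0.0048, 0.0003, 0.0013, 0, 0, 0], [0.0048, 0.0003, 0.0013, 0, 0, 0], [0.0048, 0.0003, 0.0013, 0, 0, 0], [0.0048, 0.0003, 0.0013, 0, 0, 0], [0.0048, 0.0003, 0.0013, 0, 0, 0]]'
python3 nudge.py '[[0.0048, 0.0003, 0.0013, 0, 0, 0], [0.0048, 0.0003, 0.0013, 0, 0, 0], [0.0048, 0.0003, 0.0013, 0, 0, 0], [0.0029, 0.0002, 0.0008, 0, 0, 0], [0.001, 0, 0.0003, 0, 0, 0]]'
python3 - <<'E'
from h import *
to([.503,-.125,.004],1.432,.26)
c=eyes.capture("top");crop(c,215,170,190,130,4,"t2.png")
c=eyes.capture("side");crop(c,220,140,200,150,4,"s2.png")
a=cv2.imread("pics/t2.png");b=cv2.imread("pics/s2.png")
cv2.imwrite("pics/b2.png",np.hstack([cv2.resize(a,(400,274)),cv2.resize(b,(400,300))[:274]]))
E
```

```text
clock: 3.9
eef_pos: [0.4753, -0.2604, 0.0018]
ee_rot: [-0.085, 0.748, 0.651, 0.097]
force: [-2.6, -3.1, -1.1]
gripper_width: 0.055
finger_force: 1.6
clock: 4.32
eef_pos: [0.4794, -0.2422, 0.002]
ee_rot: [-0.085, 0.748, 0.651, 0.098]
force: [-1.1, -3.0, -2.0]
gripper_width: 0.0551
finger_force: 1.6
clock: 4.73
eef_pos: [0.4843, -0.2176, 0.0018]
ee_rot: [-0.085, 0.748, 0.651, 0.098]
force: [-0.5, -3.1, -1.0]
gripper_width: 0.0548
finger_force: 1.7
clock: 5.15
eef_pos: [0.488, -0.1988, 0.0018]
ee_rot: [-0.085, 0.748, 0.651, 0.098]
force: [-0.1, -3.3, 0.1]
gripper_width: 0.055
finger_force: 1.8
t 5.15 dpos tool [0.0732 0.0047 0.0172] F [-0.1 -3.3  0.1]
rotvec [-0.0011 -0.0002  0.0013]
```

View pics/b2.png

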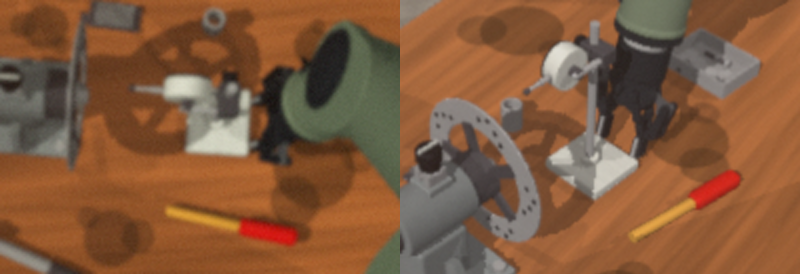

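The stand moved squarely and upright with a 3 N push. In the composite picture its foot's lower edge runs from (188,151) to (248,155) and the tip is at (131,88). The side half has foot corners at (148,162), (196,190), (237,161) and the tip at (127,92). Refitting.

```bash
cat > fit2.py <<'E'
from h import *
from scipy.optimize import least_squares
ct=eyes.capture("top");cs=eyes.capture("side")
def tf(p,L): 
    c,s=np.cos(p[2]),np.sin(p[2]);L=np.atleast_2d(L)
    return np.c_[p[0]+c*L[:,0]-s*L[:,1],p[1]+s*L[:,0]+c*L[:,1],L[:,2]]
def fit(st,yaw):
    f=lambda p:np.concatenate([proj(c,tf(p,L))[0]-u for c,u,L in st])
    r=least_squares(f,[.48,-.14,yaw]);print("free",r.x.round(4),r.fun.round(1).tolist())
    r2=least_squares(lambda p:f(np.r_[p,yaw]),[.48,-.14]);p=np.r_[r2.x,yaw];print("fixed",p,r2.fun.round(1).tolist())
    q=np.array([.5347,.10545,1.432]);g=tf(q,[-.178,0,0])[0]
    print("remaining in goal frame",tf([0,0,-1.432],g-np.r_[p[:2],0])[0].round(4))
E
python3 - <<'E'
from fit2 import *
T=lambda a:np.array(a)/2.105+[215,170]; S=lambda a:np.array(a)/2+[220,140]
fit([(ct,T([187,151]),(.045,.048,.018)),(ct,T([249,155]),(-.045,.048,.018)),(ct,T([132,88]),(.1235,0,.21)),
(cs,S([148,162]),(.045,-.048,.018)),(cs,S([196,190]),(.045,.048,.018)),(cs,S([237,160]),(-.045,.048,.018)),(cs,S([127,92]),(.1235,0,.21))],1.432)
to([.503,-.125,.004])
E
```

```text
free [ 0.4967 -0.146   1.4464] [-0.8, -0.1, -0.5, -0.4, -0.5, 0.3, -1.4, -2.0, 0.3, 0.9, 1.5, -0.5, 0.7, -0.4]
fixed [ 0.49597432 -0.14622804  1.432     ] [-0.9, -0.1, -0.6, 0.0, -0.4, -0.1, -1.2, -2.2, 0.2, 1.0, 1.7, -0.2, 0.5, -0.7]
remaining in goal frame [ 0.0766 -0.0035  0.    ]
t 5.35 dpos tool [0.0737 0.0048 0.0173] F [-0.7 -0.9  0.3]
```

```bash
python3 nudge.py '[[0.0029, 0.0002, 0.0008, 0, 0, 0], [0.0048, 0.0003, 0.0013, 0, 0, 0], [0.0048, 0.0003, 0.0013, 0, 0, 0], [0.0048, 0.0003, 0.0013, 0, 0, 0], [0.0048, 0.0003, 0.0013, 0, 0, 0]]' >/dev/null
python3 nudge.py '[[0.0048, 0.0003, 0.0013, 0, 0, 0], [0.0048, 0.0003, 0.0013, 0, 0, 0], [0.0048, 0.0003, 0.0013, 0, 0, 0], [0.0048, 0.0003, 0.0013, 0, 0, 0], [0.0048, 0.0003, 0.0013, 0, 0, 0]]'
python3 nudge.py '[[0.0048, 0.0003, 0.0013, 0, 0, 0], [0.0048, 0.0003, 0.0013, 0, 0, 0], [0.0029, 0.0002, 0.0008, 0, 0, 0], [0.001, 0, 0.0003, 0, 0, 0], [0, 0, 0, 0, 0, 0]]'
python3 - <<'E'
from h import *
to([.503,-.125,.004],1.432,.26)
c=eyes.capture("top");crop(c,235,170,130,90,6,"t3.png")
c=eyes.capture("side");crop(c,240,150,130,110,6,"s3.png")
a=cv2.imread("pics/t3.png")[:,:];b=cv2.imread("pics/s3.png")
z=np.zeros((500,800,3),np.uint8);z[:270,:390]=cv2.resize(a,(390,270));z[:330,400:790]=cv2.resize(b,(390,330));cv2.imwrite("pics/b3.png",z[:340])
E
```

```text
clock: 6.18
eef_pos: [0.4975, -0.1523, 0.0016]
ee_rot: [-0.085, 0.748, 0.651, 0.097]
force: [-0.9, -5.5, 2.9]
gripper_width: 0.055
finger_force: 3.0
clock: 6.6
eef_pos: [0.5002, -0.1383, 0.0015]
ee_rot: [-0.085, 0.748, 0.651, 0.098]
force: [0.4, -2.5, 1.0]
gripper_width: 0.0551
finger_force: 1.1
t 6.6 dpos tool [0.0137 0.0009 0.0011] F [ 0.4 -2.5  1. ]
rotvec [-0.0009 -0.      0.0012]
```

View pics/b3.png

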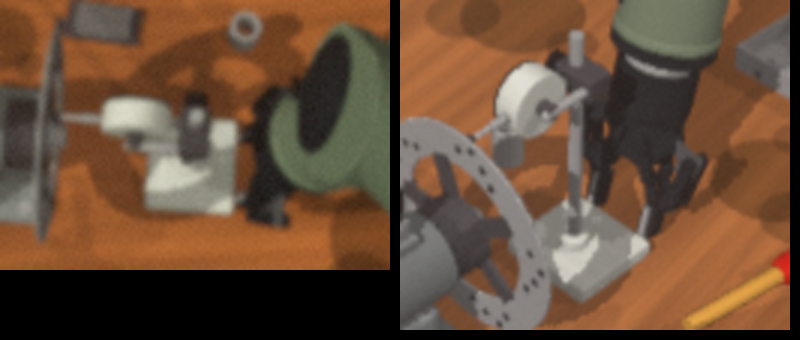

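The stand is upright. The plunger tip at (62,120) is about 4–5 mm short of the disc's front (≈57). Foot corners are (147,206) and (237,211) in the top half, and (182,291) and (250,243) in the side half, where the post top is (177,33).

Run:
```python
from fit2 import *
T=lambda a:np.array(a)/3+[235,170]; S=lambda a:np.array(a)/3+[240,150]
fit([(ct,T([146,206]),(.045,.048,.018)),(ct,T([237,211]),(-.045,.048,.018)),(ct,T([63,120]),(.1235,0,.21)),
(cs,S([182,291]),(.045,.048,.018)),(cs,S([250,243]),(-.045,.048,.018)),(cs,S([177,33]),(.005,0,.25))],1.432)
to([.503,-.125,.004])
q=[.5347,.10545,1.432]
print("px of track_top, disc top edge front/back in top crop",((proj(ct,tf(q,[[-.06,0,.21],[-.06,0,.226],[-.056,0,.226]]))-[235,170])*3).round(1).tolist())
# intensity along plunger row
im=ct["image"]
for v in(208,209,210,211,212): print(v,im[v,246:276].tolist() and im[v,246:276].sum(1).tolist())
```

```text
free [ 0.5094 -0.0873  1.45  ] [-0.2, 0.2, -0.8, 0.0, -1.9, -1.0, 0.9, -0.6, 0.9, -1.7, 0.6, -0.3]
fixed [ 0.50889899 -0.08769726  1.432     ] [-0.3, 0.1, -1.0, 0.5, -1.7, -1.6, 0.7, -0.6, 1.2, -1.4, 0.8, -0.3]
remaining in goal frame [0.0169 0.0012 0.    ]
t 6.8 dpos tool [0.0139 0.0011 0.001 ] F [ 0.7 -0.9 -0.3]
px of track_top, disc top edge front/back in top crop [[44.5, 115.6], [43.0, 111.7], [38.3, 111.4]]
208 [158, 238, 280, 249, 199, 172, 153, 168, 224, 297, 332, 340, 348, 337, 345, 345, 350, 358, 356, 342, 341, 333, 359, 466, 544, 587, 610, 620, 629, 631]
209 [180, 256, 292, 239, 195, 173, 177, 170, 203, 290, 334, 351, 357, 373, 378, 380, 392, 396, 389, 408, 397, 389, 419, 484, 555, 587, 610, 627, 628, 626]
210 [204, 270, 292, 242, 205, 218, 199, 192, 198, 243, 271, 280, 303, 312, 318, 324, 342, 360, 371, 366, 372, 371, 417, 493, 563, 590, 604, 614, 612, 612]
211 [236, 298, 297, 239, 219, 229, 233, 225, 214, 219, 226, 235, 235, 244, 236, 251, 265, 269, 291, 287, 294, 318, 379, 484, 542, 570, 580, 587, 579, 568]
212 [258, 317, 307, 254, 241, 257, 263, 261, 248, 247, 254, 236, 211, 217, 218, 204, 216, 224, 235, 234, 242, 255, 324, 435, 493, 488, 506, 509, 496, 492]
```

Three estimates agree on about 14.5 mm left: fit 16.9, TCP 14.4 and tip-to-disc gap 14. Final push, then look.

```bash
python3 nudge.py '[[0.0029, 0, 0.0008, 0, 0, 0], [0.0039, 0, 0.001, 0, 0, 0], [0.0034, 0, 0.0009, 0, 0, 0], [0.0024, 0, 0.0006, 0, 0, 0], [0.0014, 0, 0.0004, 0, 0, 0]]'
python3 nudge.py '[[0, 0, 0, 0, 0, 0], [0, 0, 0, 0, 0, 0], [0, 0, 0, 0, 0, 0]]'
python3 - <<'E'
from fit2 import *
for v in(206,207,208,209): print(v,ct["image"][v,240:272].sum(1).tolist())
crop(ct,235,170,130,90,6,"t4.png");crop(cs,240,150,130,110,6,"s4.png")
a=cv2.imread("pics/t4.png");b=cv2.imread("pics/s4.png")
z=np.zeros((340,800,3),np.uint8);z[:270,:390]=cv2.resize(a,(390,270));z[:330,400:790]=cv2.resize(b,(390,330));cv2.imwrite("pics/b4.png",z)
to([.503,-.125,.004],1.432,.26)
E
```

```text
clock: 7.22
eef_pos: [0.502, -0.1242, 0.0013]
ee_rot: [-0.085, 0.748, 0.651, 0.097]
force: [-0.2, -4.6, -0.3]
gripper_width: 0.0549
finger_force: 2.4
clock: 7.47
eef_pos: [0.502, -0.1242, 0.0014]
ee_rot: [-0.086, 0.748, 0.651, 0.098]
force: [0.1, -0.2, -0.8]
gripper_width: 0.0547
finger_force: 0.1
206 [143, 135, 130, 141, 141, 134, 151, 220, 292, 277, 205, 157, 182, 232, 264, 252, 240, 231, 234, 233, 240, 225, 245, 354, 489, 572, 591, 610, 625, 630, 623, 635]
207 [147, 147, 137, 150, 146, 128, 160, 226, 294, 265, 201, 163, 170, 238, 278, 296, 299, 307, 308, 314, 309, 290, 294, 374, 502, 568, 605, 616, 620, 624, 634, 625]
208 [133, 139, 150, 137, 143, 142, 175, 237, 287, 248, 186, 151, 208, 258, 295, 338, 358, 386, 402, 389, 392, 367, 369, 416, 507, 566, 604, 620, 627, 631, 635, 632]
209 [135, 145, 156, 144, 149, 154, 189, 253, 286, 245, 191, 172, 186, 237, 295, 323, 355, 397, 413, 414, 412, 391, 386, 448, 519, 577, 605, 623, 627, 628, 634, 630]
t 7.57 dpos tool [ 0.0001  0.0011 -0.0027] F [ 1.5 -0.5 -0.7]
rotvec [-0.0012 -0.0004  0.0007]
```

View pics/b4.png

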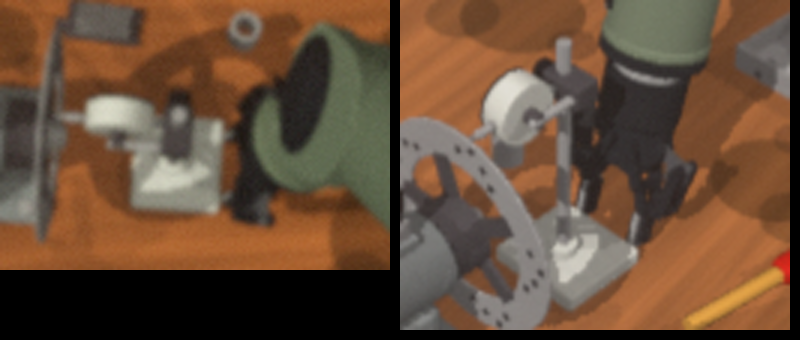

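The body moved about 13.9 mm but the ball only about 4.7, so the plunger is in about 9 mm and the stand is upright and square. I'll push 1 mm more, then back straight off and lift.

```bash
python3 nudge.py '[[0.0005, 0, 0.0001, 0, 0, 0], [0.0005, 0, 0.0001, 0, 0, 0], [0, 0, 0, 0, 0, 0], [0, 0, 0, 0, 0, 0]]'
python3 nudge.py '[[-0.0029, 0, -0.0008, 0, 0, 0], [-0.0048, 0, -0.0013, 0, 0, 0], [-0.0097, 0, -0.0026, 0, 0, 0], [-0.0193, 0, -0.0051, 0, 0, 0], [-0.0193, 0, -0.0051, 0, 0, 0]]'
python3 nudge.py '[[-0.0193, 0, -0.0051, 0, 0, 0], [0.004, 0, -0.036, 0, 0, 0], [0.004, 0, -0.036, 0, 0, 0], [0.004, 0, -0.036, 0, 0, 0], [0.004, 0, -0.036, 0, 0, 0]]'
python3 nudge.py '[[0.004, 0, -0.036, 0, 0, 0], [0.004, 0, -0.036, 0, 0, 0], [0.004, 0, -0.036, 0, 0, 0], [0.004, 0, -0.036, 0, 0, 0], [0, 0, 0, 0, 0, 0]]'
python3 - <<'E'
from fit2 import *
for v in(206,207,208,209): print(v,ct["image"][v,240:272].sum(1).tolist())
s,p,r=pose();print(p,r.as_matrix().round(2).tolist(),s["joint_positions"])
E
```

```text
clock: 7.9
eef_pos: [0.502, -0.1238, 0.0014]
ee_rot: [-0.085, 0.748, 0.651, 0.097]
force: [-0.2, -3.9, -0.2]
gripper_width: 0.055
finger_force: 2.1
clock: 8.32
eef_pos: [0.494, -0.1818, 0.0015]
ee_rot: [-0.085, 0.748, 0.651, 0.098]
force: [0.4, -1.4, 0.5]
gripper_width: 0.0548
finger_force: 0.0
clock: 8.73
eef_pos: [0.4879, -0.223, 0.1463]
ee_rot: [-0.086, 0.748, 0.651, 0.098]
force: [0.2, -0.4, 0.2]
gripper_width: 0.055
finger_force: 0.0
clock: 9.15
eef_pos: [0.4871, -0.246, 0.2943]
ee_rot: [-0.081, 0.748, 0.651, 0.099]
force: [0.7, -1.0, 0.4]
gripper_width: 0.055
finger_force: 0.0
206 [135, 121, 140, 135, 137, 133, 145, 233, 318, 299, 215, 154, 171, 222, 251, 241, 235, 222, 226, 222, 231, 213, 240, 335, 479, 555, 594, 599, 605, 618, 617, 614]
207 [129, 147, 139, 131, 125, 135, 150, 239, 303, 279, 215, 163, 181, 241, 274, 286, 293, 297, 299, 315, 301, 289, 296, 380, 489, 559, 593, 605, 613, 621, 615, 627]
208 [126, 142, 148, 146, 140, 141, 164, 237, 310, 273, 191, 160, 188, 244, 296, 329, 361, 375, 387, 392, 376, 363, 366, 424, 521, 573, 599, 607, 615, 617, 615, 613]
209 [144, 137, 147, 149, 141, 151, 188, 263, 319, 261, 187, 169, 205, 237, 269, 314, 357, 388, 400, 407, 401, 392, 403, 448, 515, 580, 598, 608, 618, 617, 610, 611]
[ 0.48566029 -0.24452703  0.28913939] [[0.13, 0.99, 0.04], [0.96, -0.14, 0.25], [0.26, 0.0, -0.97]] [ 0.85103058  0.4300383  -0.48415272  1.65902995 -0.05970957  1.16387968
  0.28529073]
```

The readings are unchanged after retracting, so the stand stayed put. Now I'll measure the knob more precisely from its dark blob.

Run:
```python
from fit2 import *
for n,c,(u0,u1,v0,v1),z in(("top",ct,(208,230,196,217),.208),("side",cs,(224,246,206,230),.204)):
    g=cv2.GaussianBlur(c["image"],(0,0),.6)[v0:v1,u0:u1].sum(2);print(n);print(g[::1,::1] if n=="x" else "\n".join("".join("#" if x<130 else "+" if x<190 else "." for x in r) for r in g))
    m=(cv2.morphologyEx((g<150).astype(np.uint8),cv2.MORPH_CLOSE,np.ones((5,5),np.uint8)))
    k,l,st,ce=cv2.connectedComponentsWithStats(m);i=1+st[1:,4].argmax();print(st[i],ce[i]+[u0,v0],ray(c,ce[i]+[u0,v0],z))
print(proj(ct,[.535,.1255,.208]),proj(cs,[.535,.1255,.204]))
to([.535,.1255,.30],1.432,0)
```

```text
top
......................
......................
......................
......................
......................
........++++++........
.......+++###+++......
........++++++++......
......................
......................
......................
......................
................++....
......++###++++++.....
.......+#######++.....
........++####++......
.........+++++........
......................
......................
......................
......................
[ 7 13  9  4 25] [219.32 210.04] [[0.52844352 0.12508566 0.208     ]]
side
......................
......................
......................
......................
......................
......................
......+...............
..............++......
............+++++.....
...........++++++.....
.........++++++#+.....
........++++++##+.....
....++++++++++##+.....
....++++++++####+.....
....++##########+.....
.....+##########+.....
......+########+......
......+########+......
.......+######+.......
........+++++.........
......................
......................
......................
......................
[ 5  8 11 12 88] [234.98863636 219.92045455] [[0.53002105 0.13350385 0.204     ]]
[[219.07051819 207.57293198]] [[235.71787868 217.08459114]]
t 9.35 dpos tool [ 0.3632 -0.0015  0.0836] F [ 0.3  0.1 -0.4]
rotvec [-0.002  -0.2604  0.0003]
```

```bash
python3 nudge.py '[[0, 0, -0.015, 0, -0.09, 0], [0, 0, -0.015, 0, -0.09, 0], [0, 0, 0, 0, -0.08, 0], [0.02, 0, 0, 0, 0, 0], [0.035, 0, 0, 0, 0, 0]]' 0.06
python3 nudge.py '[[0.035, 0, 0, 0, 0, 0], [0.035, 0, 0, 0, 0, 0], [0.035, 0, 0, 0, 0, 0], [0.035, 0, 0, 0, 0, 0], [0.035, 0, 0, 0, 0, 0]]' >/dev/null
python3 nudge.py '[[0.035, 0, 0, 0, 0, 0], [0.035, 0, 0, 0, 0, 0], [0.035, 0, 0, 0, 0, 0], [0, 0, 0, 0, 0, 0], [0, 0, 0, 0, 0, 0]]'
python3 - <<'E'
from h import *
to([.5375,.1255,.182],1.432,0);print(probe_bus.state()["joint_positions"])
E
```

```text
clock: 9.77
eef_pos: [0.4916, -0.1964, 0.3162]
ee_rot: [-0.001, 0.755, 0.656, -0.001]
force: [0.4, 0.6, -0.4]
gripper_width: 0.0603
finger_force: 0.0
clock: 10.6
eef_pos: [0.5304, 0.0839, 0.3159]
ee_rot: [-0.001, 0.753, 0.658, -0.001]
force: [-0.1, -0.8, 0.3]
gripper_width: 0.0603
finger_force: 0.0
t 10.6 dpos tool [0.0421 0.0019 0.1339] F [-0.1 -0.8  0.3]
rotvec [-0.0032 -0.0002  0.0047]
[ 0.17914523  0.34419238 -0.58372312  1.6991462   0.20218417  1.16214076
 -0.59305933]
```

```bash
python3 nudge.py '[[0.021, 0.001, 0, 0, 0, 0.004], [0.021, 0.001, 0, 0, 0, 0], [0, 0, 0.02, 0, 0, 0], [0, 0, 0.03, 0, 0, 0], [0, 0, 0, 0, 0, 0]]'
python3 - <<'E'
from h import *
to([.5375,.1255,.182],1.432,0)
c=eyes.capture("top");c2=eyes.capture("side")
z=np.zeros((360,800,3),np.uint8);z[:360,:400]=cv2.resize(c["image"][160:250,175:275],(400,360),interpolation=2);z[:360,400:]=cv2.resize(c2["image"][150:240,190:290],(400,360),interpolation=2);cv2.imwrite("pics/k1.png",z)
E
```

```text
clock: 11.02
eef_pos: [0.5367, 0.1215, 0.2623]
ee_rot: [-0.002, 0.756, 0.655, -0.004]
force: [-0.1, 0.2, -0.5]
gripper_width: 0.06
finger_force: 0.0
t 11.02 dpos tool [0.0043 0.0008 0.0803] F [-0.1  0.2 -0.5]
rotvec [-0.0075  0.003  -0.0037]
```

View pics/k1.png

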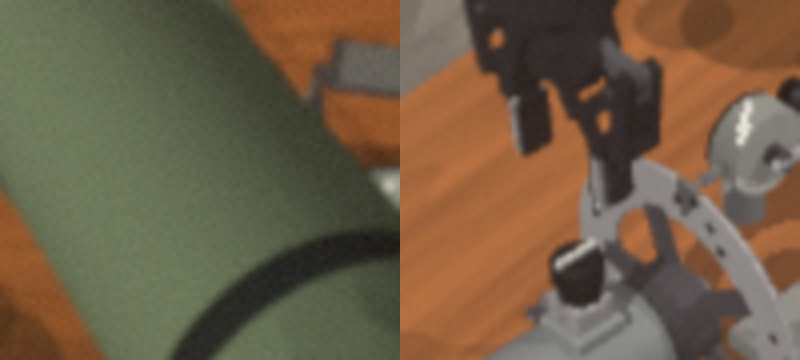

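The side view shows the open fingers straddling above the knob at (577,265), clear of the disc. Descend and close lightly.

```bash
python3 nudge.py '[[0.004, 0.0005, 0.02, 0, 0, 0], [0, 0, 0.025, 0, 0, 0], [0, 0, 0.02, 0, 0, 0], [0, 0, 0.012, 0, 0, 0], [0, 0, 0.003, 0, 0, 0]]'
python3 -c "
from h import *
to([.5375,.1255,.182],1.432,0)"
python3 nudge.py '[[0, 0, 0, 0, 0, 0], [0, 0, 0, 0, 0, 0], [0, 0, 0, 0, 0, 0], [0, 0, 0, 0, 0, 0], [0, 0, 0, 0, 0, 0]]' 0.0 35
python3 nudge.py '[[0, 0, 0, 0, 0, 0], [0, 0, 0, 0, 0, 0], [0, 0, 0, 0, 0, 0]]'
python3 -c "
from h import *
to([.5375,.1255,.182],1.432,0)"
```

```text
clock: 11.53
eef_pos: [0.5396, 0.1267, 0.1866]
ee_rot: [-0.001, 0.756, 0.655, -0.001]
force: [0.2, -0.1, -0.3]
gripper_width: 0.0597
finger_force: 0.0
t 11.53 dpos tool [-0.0014 -0.0019  0.0046] F [ 0.2 -0.1 -0.3]
rotvec [-0.002   0.0007 -0.0039]
clock: 11.95
eef_pos: [0.5384, 0.128, 0.1889]
ee_rot: [-0.001, 0.755, 0.655, -0.001]
force: [-17.2, 1.9, 16.6]
gripper_width: 0.0309
finger_force: 33.5
clock: 12.2
eef_pos: [0.5384, 0.128, 0.1889]
ee_rot: [-0.001, 0.755, 0.655, -0.001]
force: [-16.7, 0.7, 16.8]
gripper_width: 0.0307
finger_force: 33.5
t 12.2 dpos tool [-0.0026 -0.0006  0.0069] F [-16.7   0.7  16.8]
rotvec [-0.0023  0.0003 -0.0026]
```

```bash
python3 nudge.py '[[-0.001, -0.002, -0.003, 0, 0, 0], [0, 0, -0.003, 0, 0, 0], [0, 0, -0.003, 0, 0, 0], [0, 0, -0.003, 0, 0, 0], [0, 0, 0, 0, 0, 0]]'
python3 nudge.py '[[0, 0, 0, 0, 0, 0], [0, 0, 0, 0, 0, 0]]'
```

```text
clock: 12.62
eef_pos: [0.5374, 0.1277, 0.2007]
ee_rot: [-0.001, 0.755, 0.655, 0.0]
force: [-2.5, 5.8, -6.9]
gripper_width: 0.0307
finger_force: 35.1
clock: 12.78
eef_pos: [0.5374, 0.1276, 0.2002]
ee_rot: [-0.001, 0.755, 0.655, 0.0]
force: [-1.5, 5.4, -6.1]
gripper_width: 0.0308
finger_force: 35.2
```

Knob is up 11 mm with a 6 N spring pull, as expected. Turning counter-clockwise.

```bash
python3 nudge.py '[[0.0007, 0, 0, 0, 0, 0], [0, 0, 0, 0, 0, -0.1], [0, 0, 0, 0, 0, -0.1], [0, 0, 0, 0, 0, -0.1], [0, 0, 0, 0, 0, -0.1]]'
python3 nudge.py '[[0, 0, 0, 0, 0, -0.1], [0, 0, 0, 0, 0, -0.1], [0, 0, 0, 0, 0, -0.1], [0, 0, 0, 0, 0, -0.1], [0, 0, 0, 0, 0, -0.1]]'
python3 nudge.py '[[0, 0, 0, 0, 0, -0.1], [0, 0, 0, 0, 0, -0.1], [0, 0, 0, 0, 0, -0.1], [0, 0, 0, 0, 0, -0.1], [0, 0, 0, 0, 0, -0.1]]'
python3 nudge.py '[[0, 0, 0, 0, 0, -0.08], [0, 0, 0, 0, 0, -0.05], [0, 0, 0, 0, 0, 0], [0, 0, 0, 0, 0, 0]]'
python3 - <<'E'
from h import *
s,p,r=pose();x=r.as_matrix()[:,0];print(np.arctan2(x[1],x[0])-1.432,p,s["force"],s["wrist_torque"])
E
```

```text
clock: 13.2
eef_pos: [0.537, 0.1277, 0.1999]
ee_rot: [-0.001, 0.608, 0.794, -0.0]
force: [-6.4, 3.4, -5.6]
gripper_width: 0.0306
finger_force: 35.2
clock: 13.62
eef_pos: [0.5365, 0.1274, 0.1997]
ee_rot: [-0.001, 0.393, 0.92, -0.001]
force: [-9.5, 2.3, -6.5]
gripper_width: 0.0307
finger_force: 35.2
clock: 14.03
eef_pos: [0.5363, 0.1269, 0.1995]
ee_rot: [-0.002, 0.153, 0.988, -0.001]
force: [-11.4, 0.2, -7.2]
gripper_width: 0.0309
finger_force: 35.2
clock: 14.37
eef_pos: [0.5363, 0.1268, 0.1994]
ee_rot: [-0.002, 0.091, 0.996, -0.001]
force: [-10.6, -0.0, -6.9]
gripper_width: 0.0305
finger_force: 35.3
1.5272202000298876 [0.53627106 0.12675376 0.19939293] [-10.56976937  -0.03878956  -6.91231001] [-0.25072235  2.30622014 -0.01794796]
```

```bash
python3 nudge.py '[[0, 0, 0.0015, 0, 0, 0], [0, 0, 0.0015, 0, 0, 0], [0, 0, 0.0015, 0, 0, 0], [0, 0, 0, 0, 0, 0], [0, 0, 0, 0, 0, 0]]'
python3 nudge.py '[[0, 0, 0, 0, 0, 0], [0, 0, 0, 0, 0, 0], [0, 0, 0, 0, 0, 0], [0, 0, 0, 0, 0, 0], [0, 0, 0, 0, 0, 0]]' 0.055
python3 nudge.py '[[0, 0, -0.01, 0, 0, 0], [0, 0, -0.025, 0, 0, 0], [0, 0, -0.03, 0, 0, 0], [0, 0, -0.035, 0, 0, 0], [0, 0, -0.035, 0, 0, 0]]'
python3 -c "
from h import *
s,p,r=pose();print(p,s['joint_positions'],r.inv().apply([0,1,0]))"
```

```text
clock: 14.78
eef_pos: [0.5363, 0.1268, 0.1952]
ee_rot: [-0.002, 0.091, 0.996, -0.001]
force: [-11.4, -1.3, -0.9]
gripper_width: 0.0307
finger_force: 35.8
clock: 15.2
eef_pos: [0.538, 0.1273, 0.1951]
ee_rot: [-0.0, 0.091, 0.996, 0.0]
force: [-0.6, -1.3, 0.0]
gripper_width: 0.0551
finger_force: 0.0
clock: 15.62
eef_pos: [0.5373, 0.1274, 0.332]
ee_rot: [-0.001, 0.091, 0.996, 0.0]
force: [0.7, -0.3, 0.2]
gripper_width: 0.0548
finger_force: 0.0
[0.53732944 0.12744743 0.3319923 ] [ 0.36942679  0.46000515 -1.00429482  1.62644336  0.400717    1.27944931
  0.68335372] [1.81013079e-01 9.83480556e-01 5.11314969e-04]
```

```bash
python3 nudge.py '[[0.005, 0.032, -0.01, 0, 0, 0], [0.005, 0.032, -0.01, 0, 0, 0], [0.005, 0.032, 0, 0, 0, 0], [0.005, 0.032, 0, 0, 0, 0], [0.005, 0.032, 0, 0, 0, 0]]' >/dev/null
python3 nudge.py '[[0.005, 0.032, 0, 0, 0, 0], [0.005, 0.032, 0, 0, 0, 0], [0.005, 0.032, 0, 0, 0, 0], [0, 0, 0, 0, 0, 0], [0, 0, 0, 0, 0, 0]]'
python3 - <<'E'
from fit2 import *
for v in(206,207,208,209): print(v,ct["image"][v,240:272].sum(1).tolist())
z=np.zeros((400,800,3),np.uint8);z[:,:400]=cv2.resize(ct["image"][150:270,195:315],(400,400),interpolation=2);z[:,400:]=cv2.resize(cs["image"][140:280,200:340],(400,400),interpolation=2);cv2.imwrite("pics/k2.png",z)
E
```

```text
clock: 16.45
eef_pos: [0.5438, 0.3883, 0.3501]
ee_rot: [-0.001, 0.09, 0.996, 0.0]
force: [0.0, -0.7, -0.3]
gripper_width: 0.0552
finger_force: 0.0
206 [131, 126, 133, 144, 127, 125, 151, 239, 322, 308, 214, 165, 174, 231, 265, 264, 232, 225, 220, 234, 228, 223, 251, 354, 481, 568, 590, 608, 617, 623, 626, 628]
207 [135, 140, 137, 126, 135, 125, 156, 244, 314, 293, 197, 166, 180, 237, 280, 300, 292, 317, 313, 314, 301, 289, 290, 384, 495, 576, 598, 608, 615, 625, 623, 626]
208 [140, 145, 141, 141, 142, 135, 160, 246, 311, 264, 187, 160, 191, 242, 287, 337, 353, 376, 402, 406, 396, 369, 378, 422, 527, 585, 607, 619, 622, 626, 619, 622]
209 [156, 158, 153, 153, 153, 155, 179, 261, 316, 273, 188, 174, 198, 237, 285, 321, 359, 402, 406, 404, 395, 387, 386, 453, 530, 581, 596, 613, 628, 613, 627, 624]
```

View pics/k2.png

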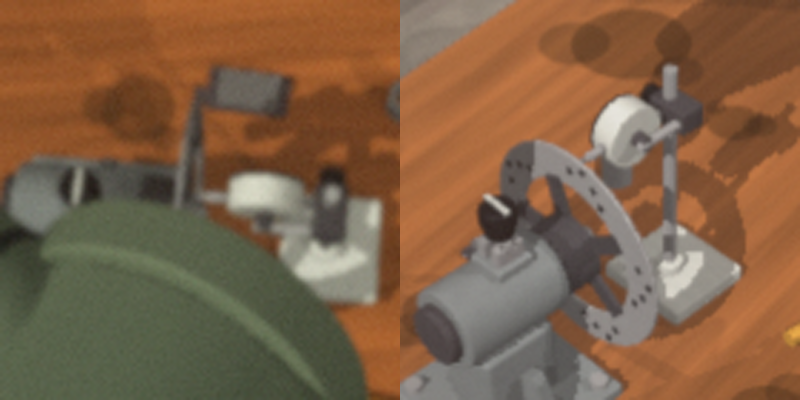

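The rib now lies across the axis at (497,203), so the knob is parked. The stand is upright with its plunger on the track near the top, and its image position hasn't changed. Handing in.

```bash
python3 -c "
from workcell import ctrl, eyes, probe_bus
print(ctrl.finish_job())"
```

```text
the job is handed in; nothing more can be done
None
```

The job is handed in at about 17 s of the 67 s allowed: the gauge stand was slid square to the disc with its plunger on the track near the top, pushed in about 9 mm by the pictures (target 10), and the lock knob is pulled, turned about 87° and sitting in its parking notch.

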